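# Load the lens disinfection unit

## Robot

A 6-joint arm with a two-finger parallel gripper is mounted at the origin on a cart in front of the work surface, level with it; the furniture and walls round the work are solid. World frame = base frame: x ahead of the robot, y to its left, z up, the work surface at z = 0. Lengths are in m, angles in rad, forces in N, time in s.
With the tool pointing down it reaches from about 0.4 to 0.825 m from the base axis. Payload 7 kg.
Tool frame: the origin (TCP) lies on the centre line of the jaws, within the pads' length; the fingertips stand 14 mm ahead of it and the grasp point (between the pads) lies 5 mm behind it; z points along the fingers, y is the direction in which the jaws open and shut (so a half turn about z gives the same grasp; the last joint's range is limited). The gripper opens to 85 mm and grips with 20 to 120 N. Pads are 22 mm wide; open, the fingers measure 114 mm over their backs; the gripper's body (76 mm by 85 mm) begins 54 mm behind the grasp point. The pads swing forward as they close: fully open they stand 13 mm farther back than shut.
Start: joints at [1.462, 0.359, 0.012, 0, -1.224, -0.288], TCP at [0.261, 0.623, 0.245] pointing down, gripper open.
Joint ranges: [-3.07, 3.07], [-1.43, 2.12], [-1.02, 1.25], [-3.03, 1.67], [-3.05, -0], [-3.03, 3.03]. Speed limits (rad/s): [2.39, 2.39, 3.01, 3.14, 3.14, 3.14].

## Interface

Orientations are given as a rotation vector (axis times angle).
In Python, from workcell import sensors, eyes, bot gives the robot as it stands. The module is installed in compiled form; this text tells all that it offers.
- The arm moves only by the shell command python3 -m pendant 'ROWS' [FORCE]. ROWS is JSON, one flat list of numbers, 7 for each row, row after row: the shift along the tool's x, y, z in mm, then the turn, a rotation vector about the tool's x, y, z in rad, then the opening, from 0 (shut) to 1 (fully open). In form: [dx, dy, dz, wx, wy, wz, claw, dx, dy, dz, wx, wy, wz, claw, ...]. A call has 1 to 20 rows; each row shifts and turns the commanded pose from where the row before left it, along the tool's axes as they then stand; what a row does not reach is not made up. A row lasts 1/10 s, in which the tool goes at most 50 mm and 8.59 degrees, less where a joint would pass 70% of its speed; a pose out of reach is approached as far as the arm can. A call with a gripper value outside its range is refused whole. The fingers move at their own pace and stop on an object; FORCE is the grip in N (left out, the last holds). Time passes only in rows, so rows that do not move let the fingers close. It gives the time, the measured TCP pose, the force and the opening at its end, in the units of the state.
- sensors.sense(): the state, without advancing time (a new reading comes with each control period).
- eyes.get_image(name): name is "scene" or "top" or "wrist"; returns a dict with "frame" (400x640x3 uint8, red, green, blue), "range_z" (400x640 float32, m along the optical axis (not along the pixel's ray), 0 where there is no reading), "intrinsics" (3x3 intrinsics, pixels), "k1" (the pictures are not rectified: a ray, as slopes to the right and down, at radius r is drawn at 1 + k1 r^2 times it, then the intrinsics apply), "cam_to_world" (4x4, takes a point from camera to world coordinates); the wrist camera has in their place "tool_from_camera" (4x4, takes a point from camera to tool coordinates, whose origin is the TCP and whose axes are the flange's). Camera axes: x right, y down, z forward; pixel columns grow to the right and rows downward; lengths in m; the calibration is good to about 2 mm. A picture is of the moment at which its call begins: read the wrist's pose just before it.
- bot.finish_job(): hands the job in, once; it reports no verdict.
The state is a dict: "clock": time; "q": joint angles; "qvel": joint speeds; "effort": joint torques, N m; "ee_pos": TCP position; "tool_rot": TCP orientation; "wrist_force": force on the tool from outside, world axes, zero at the start; "moment": the same for the moment, N m; "width": opening from 0.0 (shut) to 1.0 (fully open).
Only numpy, scipy, OpenCV 4.12 (cv2) and the standard library are available. Lean on these libraries where they do the work, as an engineer would, in place of code of your own. Each camera call takes 0.05 s, during which the arm holds its last target. There are 200 camera calls.

## Task

Push the contact lens case that lies in front of the disinfection unit along the worktop into the unit's mouth until it is fully home against the stop at the back, then push its door shut, then press the green start button on top. Use only the fingertips or the outside of the fingers: do not take the case between the fingers, tip it or lift it, do not ram or clamp it hard, do not press start while the door is open, and leave the other things on the worktop alone.

Things in the scene. Friction and masses are not known exactly. Their poses are not given: they have to be found in the camera images.
- unit: Small white and grey disinfection unit, fixed on the worktop, 154 wide x 88 deep x 52 high (mm). Origin: on the worktop (z = 0) below the middle of the chamber's mouth, in the plane of the front face. x axis points into the chamber, y to the left along the front face, z up; the housing spans x 0 to 88 and y -62 to +92.
- mouth (a point): Middle of the chamber's mouth, in the front plane, 15 mm up; axes as the unit's. The chamber is a slot with the worktop as its floor, 82 wide (y -41 to +41) and 30 high, and ends 30 mm behind the mouth at a flat stop. The upright edges of the mouth are rounded (8 mm radius).
- home_spot (a point): Where the middle of the case lies when it is home, 12 mm inside the front plane and 9 mm up; axes as the unit's. The case goes in broadside, its 72 mm length across the mouth; home against the stop, its near long side still sticks 6 mm out of the mouth, and the hollow door shuts over it.
- case_mid (a point): Middle of the contact lens case, half-way up (9 mm above the worktop): loose, off-white, 36 x 72 x 18 mm, 40 g, rounded ends, base 10 mm high with two screw caps side by side on top, one white, one blue, 29 mm across, 36 mm apart. x axis across its 36 mm width, y along its 72 mm length. It slides with ordinary friction.
- unit_door (a joint): Angle of the unit's door (rad): 0 shut, growing as it opens, up to 2.4; upright hinge at the right-hand side of the mouth as one faces the unit. It starts wide open. A little friction (about 0.03 N m) keeps it where it is left; there is no latch and no spring.
- door_hinge (a point): A point on the door's upright hinge axis, 27 mm above the worktop, on the unit's front plane at its y = -53.5 mm.
- door_face (a point): Point on the door's outside face near its free edge, 85 mm from the hinge axis and 27 mm up. The door is a shallow white pan with a dark amber window: 106 wide, from 5 to 48 mm above the worktop, 16 thick, its outside face 16 mm in front of the hinge axis. Axes fixed to the door: -x points straight out of the outside face, y from hinge to free edge; shut, they agree with the unit's.
- start_button (a joint): Travel of the start button (m): 0 released, 0.005 fully pressed, sprung back, about 4 N when fully down.
- start_button_top (a point): Centre of the top of the round green start button, 22 mm across, 61 mm above the worktop, on the dark control panel on top of the unit, left of its middle. Pressed straight down.
- forceps: Bystander: straight steel forceps lying flat, 14 x 115 x 9 mm; origin under its middle, y along its length.
- lens_pot: Bystander: round black screw pot, 66 across, 33 high; origin under its middle.
- dropper_red: Bystander: standing eye-drop bottle with a red cap, 25 across, 84 high; origin under its middle.
- dropper_green: Bystander: standing eye-drop bottle with a green cap, 25 across, 80 high; origin under its middle.
- gauze: Bystander: sealed gauze pack lying flat, 55 x 95 x 9 mm; origin under its middle.
- eye_pad: Bystander: sealed eye-pad pack lying flat, 55 x 95 x 8 mm; origin under its middle.
- pen_marker: Bystander: black and white marker pen lying flat, 17 x 135 x 16 mm; origin under its middle.
- penlight: Bystander: black examination penlight lying flat, 17 x 114 x 19 mm; origin under its middle.
There are look-alikes about, which are no part of the job. Of the things shaped like the unit, the white one is meant.

How it is judged:
On the way, in this order (a step that is already met when the one before it is completed fails the run):
1. the lens case is fully home against the stop, on the worktop, with the door still open (x of case_mid in the frame of unit between 0.007 and 0.02 m and y of case_mid in the frame of unit between -0.009 and 0.009 m and height (world z) of case_mid below 0.013 m and value of joint unit_door above 0.5 rad), for 0.2 s.
2. the door is shut (value of joint unit_door below 0.06 rad), for 0.2 s.
3. the start button is pressed (value of joint start_button above 0.0035 m), for 0.05 s.
At the end, for the whole second after the job is handed in: The lens case lies flat on the worktop inside the unit's mouth within 5 mm of the stop and 9 mm of the chamber's centre line, the door is shut (under 0.06 rad) and the start button, once pressed to at least 3.5 mm, is released again (x of case_mid in the frame of unit between 0.007 and 0.02 m and y of case_mid in the frame of unit between -0.009 and 0.009 m and height (world z) of case_mid below 0.013 m and value of joint unit_door below 0.06 rad and value of joint start_button below 0.0015 m and linear speed of lens_case below 0.01 m/s and angle between case_mid's own z axis and vertical below 0.15 rad); the robot touches nothing.
It fails at once if the lens case is lifted or tipped (height (world z) of case_mid above 0.017 m or angle between case_mid's own z axis and vertical above 0.3 rad).
It fails at once if the lens case is taken between the fingers (the gripper closes round it or straddles it) (x of the grasp point in the frame of case_mid between -0.012 and 0.012 m and y of the grasp point in the frame of case_mid between -0.034 and 0.034 m and height (world z) of the grasp point below 0.034 m).
It fails at once if the lens case is clamped or rammed with more than 45 N (contact force between the fingers and lens_case above 45 N).
It fails at once if start is pressed while the door is open (value of joint start_button above 0.002 m and value of joint unit_door above 0.15 rad).
It fails at once if another thing on the worktop is moved by more than 20 mm (distance of any of forceps, lens_pot, dropper_red, dropper_green, gauze, eye_pad, pen_marker, penlight from where it was at the start of the episode above 0.02 m).
It also fails if it takes over 67 s, if anything falls off the work surface, if the arm or the gripper's body presses on something with over 40 N, if the wrist force passes 120 N, or if a joint passes its speed limit or range.

## Working session

There is one attempt and no reset: what is moved stays moved. The work goes in short steps, Python scripts to look and compute and a shell command to move; the robot and the scene stay as the last step left them, time stands still between calls to the robot, and variables do not carry over. Pictures are saved under pics/ and viewed, about 8 in all and at most 12, crops included, and the job is handed in when it is done.

```bash
mkdir -p pics; cat > h.py <<'E'
import numpy as np, cv2
from workcell import sensors, eyes, bot
from scipy.spatial.transform import Rotation as R
def grab(n):
    s=sensors.sense(); im=eyes.get_image(n)
    if n=="wrist":
        T=np.eye(4);T[:3,:3]=R.from_rotvec(s["tool_rot"]).as_matrix();T[:3,3]=s["ee_pos"]
        im["cam_to_world"]=T@im["tool_from_camera"]
    return im
def ray(im,uv):
    K=np.array(im["intrinsics"]);uv=np.array(uv,float).reshape(-1,1,2)
    d=np.array([im["k1"],0,0,0,0],float)
    p=cv2.undistortPoints(uv,K,d).reshape(-1,2)
    return np.c_[p,np.ones(len(p))]
def onplane(im,uv,z):
    d=ray(im,uv);T=np.array(im["cam_to_world"]);d=d@T[:3,:3].T
    return T[:3,3]+d*((z-T[2,3])/d[:,2])[:,None]
def cloud(im):
    h,w=im["range_z"].shape;g=np.stack(np.meshgrid(np.arange(w),np.arange(h)),-1)
    d=ray(im,g.reshape(-1,2))*im["range_z"].reshape(-1,1);T=np.array(im["cam_to_world"])
    return (d@T[:3,:3].T+T[:3,3]).reshape(h,w,3)
E
python3 - <<'E'
from h import *
import pickle
for n in("scene","top"):
    im=grab(n);pickle.dump(im,open(n+".pkl","wb"));cv2.imwrite(f"pics/{n}0.png",im["frame"][...,::-1]);print(n,np.round(im["cam_to_world"],3).tolist())
s=sensors.sense();print(s)
E
```

```text
scene [[0.81, -0.357, 0.465, -0.139], [-0.586, -0.522, 0.62, -0.935], [0.022, -0.775, -0.632, 1.067], [0.0, 0.0, 0.0, 1.0]]
top [[0.454, -0.757, 0.47, -0.26], [-0.891, -0.389, 0.233, -0.394], [0.006, -0.525, -0.851, 1.639], [0.0, 0.0, 0.0, 1.0]]
{'clock': 0.1, 'q': array([ 1.46208873e+00,  3.59327776e-01,  1.11401078e-02, -2.90463255e-04,
       -1.22406396e+00, -2.88033734e-01]), 'qvel': array([-0.00112287, -0.00172972,  0.00098174,  0.00088019,  0.00185351,
       -0.00042745]), 'effort': array([-2.62005764e-03, -5.84762943e+01,  2.94105434e+01,  6.95440382e+00,
       -3.15791891e-03,  2.24179374e-06]), 'ee_pos': array([0.26074266, 0.62217201, 0.24444799]), 'tool_rot': array([ 3.07850719e+00, -6.18982383e-01, -2.22472060e-04]), 'wrist_force': array([-0.27933567, -0.2872595 , -0.10188519]), 'moment': array([-0.0418838 , -0.04404509,  0.01246161]), 'width': 1.0031437938175138}
```

View pics/scene0.png

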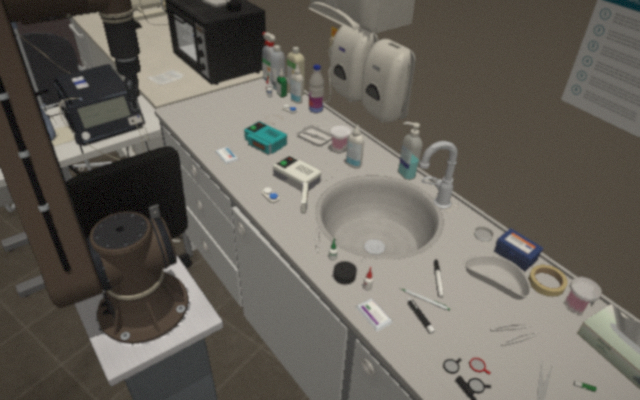

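View pics/top0.png

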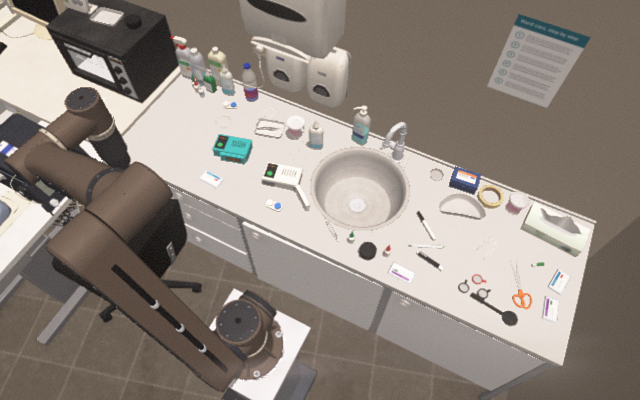

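The white unit is at top-image (282,175), its door at (303,193), and the case at (274,204). The teal unit at (232,148) is a look-alike. I'll measure from the clouds and view one crop.

```bash
python3 - <<'E'
from h import *
import pickle
a=pickle.load(open("top.pkl","rb"));b=pickle.load(open("scene.pkl","rb"))
A=cv2.resize(a["frame"][145:225,235:335],None,fx=5,fy=5,interpolation=cv2.INTER_CUBIC)
B=cv2.resize(b["frame"][145:225,250:350],None,fx=5,fy=5,interpolation=cv2.INTER_CUBIC)
cv2.imwrite("pics/c1.png",np.vstack([A,B])[:,:,::-1][:800] if 0 else cv2.resize(np.hstack([A,B]),(800,320))[...,::-1])
for n,im,pts in(("top",a,[(274,204),(282,175),(303,193),(232,148),(330,230),(351,236),(211,179)]),("scene",b,[(271,195),(297,172),(305,195)])):
    c=cloud(im)
    for p in pts: print(n,p,c[p[1],p[0]].round(3),onplane(im,[p],0.01).round(3))
E
```

```text
top (274, 204) [0.52  0.2   0.015] [[0.522 0.201 0.01 ]]
top (282, 175) [0.639 0.227 0.049] [[0.661 0.242 0.01 ]]
top (303, 193) [ 0.629  0.126 -0.002] [[0.622 0.122 0.01 ]]
top (232, 148) [0.663 0.486 0.048] [[0.685 0.507 0.01 ]]
top (330, 230) [ 0.522 -0.051  0.004] [[ 0.52  -0.053  0.01 ]]
top (351, 236) [ 0.515 -0.143  0.049] [[ 0.533 -0.137  0.01 ]]
top (211, 179) [0.506 0.495 0.012] [[0.507 0.497 0.01 ]]
scene (271, 195) [0.515 0.191 0.017] [[0.519 0.199 0.01 ]]
scene (297, 172) [0.631 0.208 0.054] [[0.664 0.257 0.01 ]]
scene (305, 195) [0.586 0.095 0.049] [[0.613 0.134 0.01 ]]
```

View pics/c1.png

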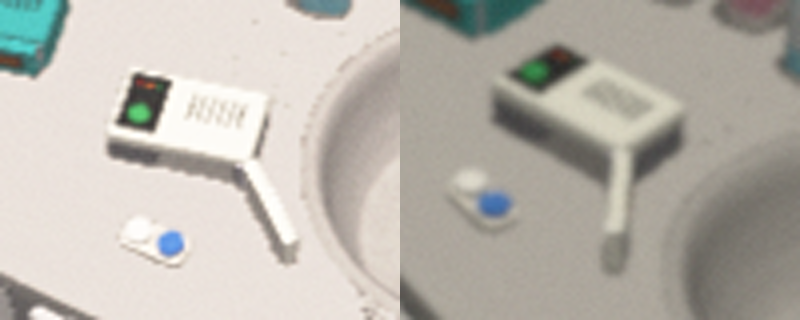

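The unit, the open door (hinged on the right) and the case (blue cap on the right) are clear. Now numeric fits.

```bash
cat > fit.py <<'E'
from h import *
def fit(im,box=(0.45,0.05,0.76,0.34)):
    c=cloud(im);f=cv2.cvtColor(im["frame"],cv2.COLOR_RGB2HSV)
    inb=(c[...,0]>box[0])&(c[...,1]>box[1])&(c[...,0]<box[2])&(c[...,1]<box[3])&(im["range_z"]>0)
    out={}
    m=inb&(c[...,2]>0.03)&(c[...,2]<0.075)
    n,l,st,ce=cv2.connectedComponentsWithStats((inb&(c[...,2]>0.03)&(c[...,2]<.08)).astype(np.uint8))
    k=[i for i in range(1,n) if st[i,4]>60]
    for i in k:
        p=c[l==i]; print("high",st[i,4],cv2.minAreaRect((p[:,:2]*1000).astype(np.float32)),p[:,2].mean().round(4))
    for nm,lo,hi,z in(("green",(40,100,60),(85,255,255),.061),("blue",(98,100,60),(125,255,255),.018)):
        mm=((cv2.inRange(f,lo,hi)>0)&inb).astype(np.uint8)
        n,l,st,ce=cv2.connectedComponentsWithStats(mm)
        for i in range(1,n):
            if st[i,4]>12: print(nm,st[i,4],ce[i].round(1),onplane(im,[ce[i]],z).round(4))
    return c,inb
E
python3 - <<'E'
from fit import *
import pickle
for n in("top","scene"):
    print(n);fit(pickle.load(open(n+".pkl","rb")))
im=grab("wrist");print(np.round(im["tool_from_camera"],3).tolist(),im["intrinsics"])
E
```

```text
top
high 813 ((637.7763671875, 188.07431030273438), (262.6958312988281, 133.88336181640625), 82.05966186523438) 0.0497
green 22 [269.1 173. ] [[0.6164 0.274  0.061 ]]
blue 25 [277.2 205.3] [[0.519  0.1839 0.018 ]]
scene
high 956 ((639.577880859375, 186.23324584960938), (261.46246337890625, 136.28924560546875), 82.64525604248047) 0.0489
green 25 [283.4 162.8] [[0.6162 0.2706 0.061 ]]
blue 24 [273.  195.5] [[0.5183 0.1842 0.018 ]]
[[-0.001, -0.951, -0.309, 0.079], [1.0, -0.001, -0.001, -0.001], [0.0, -0.309, 0.951, -0.128], [0.0, 0.0, 0.0, 1.0]] [[294.13575364   0.         322.85945298]
 [  0.         294.13575364 198.91677154]
 [  0.           0.           1.        ]]
```

```bash
python3 - <<'E'
from h import *
import pickle
im=pickle.load(open("top.pkl","rb"))
P=lambda x,y,z:onplane(im,[(235+x/4,145+y/4)],z)[0]
for n,p in dict(FL=P(108,138,.052),FR=P(240,163,.052),BR=P(270,98,.052),BL=P(132,72,.052),doorfree=P(285,240,.048),case_w=P(138,230,.018),case_b=P(171,243,.018)).items():print(n,p.round(3))
s=sensors.sense();print(R.from_rotvec(s["tool_rot"]).as_matrix().round(3))
E
```

```text
FL [0.58  0.287 0.052]
FR [0.615 0.153 0.052]
BR [0.7   0.164 0.052]
BL [0.663 0.308 0.052]
doorfree [0.558 0.072 0.048]
case_w [0.516 0.218 0.018]
case_b [0.518 0.181 0.018]
[[ 0.922 -0.387 -0.   ]
 [-0.387 -0.922 -0.001]
 [ 0.     0.001 -1.   ]]
```

```bash
python3 -m pendant '[32,17,0,0,0,0,0.5,32,17,0,0,0,0,0.5,32,17,0,0,0,0,0.5,32,17,0,0,0,0,0.5,32,17,0,0,0,0,0.5,32,17,0,0,0,0,0.5,32,17,0,0,0,0,0.5,32,17,0,0,0,0,0.5,32,17,0,0,0,0,0.5,32,17,0,0,0,0,0.5,32,17,0,0,0,0,0.5,32,17,0,0,0,0,0.5,32,17,0,0,0,0,0.5,32,17,0,0,0,0,0.5,32,17,0,0,0,0,0.5,0,0,0,0,0,-0.129,0.5,0,0,0,0,0,-0.129,0.5,0,0,0,0,0,-0.129,0.5,0,0,0,0,0,-0.129,0.5,0,0,0,0,0,-0.129,0.5]'
python3 - <<'E'
from fit import *
import pickle
im=grab("wrist");pickle.dump(im,open("w1.pkl","wb"));cv2.imwrite("pics/w1.png",im["frame"][...,::-1]);fit(im)
E
```

```text
clock: 2.15
ee_pos: [0.6049, 0.2017, 0.2449]
tool_rot: [3.116, 0.397, -0.001]
wrist_force: [-0.4, -0.4, 0.3]
width: 0.497
high 12588 ((641.264404296875, 188.70492553710938), (261.9532470703125, 134.06039428710938), 82.09820556640625) 0.0514
green 63 [255.6 148.7] [[0.6195 0.2803 0.061 ]]
blue 275 [320.1 233.4] [[0.5222 0.1853 0.018 ]]
```

View pics/w1.png

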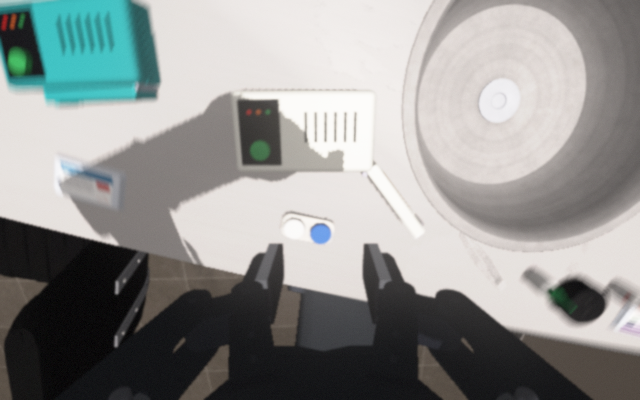

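The wrist picture shows the unit squared up (front edge at row 171, cols 236–373), the case at (307,228), the door out to (420,234), and the button at (260,150). Fit precisely.

```bash
cat > pose.py <<'E'
from h import *
def pose(im,yaw0=0.254):
    c=cloud(im);v=im["range_z"]>0
    r=lambda y:np.array([[np.cos(y),-np.sin(y)],[np.sin(y),np.cos(y)]])
    o0=np.array([0.602,0.213]);y=yaw0
    for _ in range(3):
        l=(c[...,:2]-o0)@r(y)
        m=v&(abs(c[...,2]-.052)<.006)&(l[...,0]>.006)&(l[...,0]<.11)&(l[...,1]>-.09)&(l[...,1]<.12)
        (cx,cy),(w,h),a=cv2.minAreaRect((c[m][:,:2]*1000).astype(np.float32))
        bx=cv2.boxPoints(((cx,cy),(w,h),a)); e=bx[1]-bx[0]; f=bx[2]-bx[1]
        if np.hypot(*e)<np.hypot(*f): e=f
        y=np.arctan2(e[1],e[0])-np.pi/2; y=(y+np.pi/2)%np.pi-np.pi/2
        lm=(c[m][:,:2]-o0)@r(y)
        back=np.percentile(lm[:,0],99.5);L=np.percentile(lm[:,1],[0.5,99.5])
        o0=o0+r(y)@np.array([back-.088,L.mean()-.015])
    print("unit o",o0.round(4),"yaw",round(y,4),"size",round(w,1),round(h,1),"Y",L.round(3),"z",c[m][:,2].mean().round(4))
    l=(c[...,:2]-o0)@r(y)
    m=v&(c[...,2]>.006)&(c[...,2]<.03)&(l[...,0]<.03)&(l[...,0]>-.15)&(abs(l[...,1])<.055)
    n,lab,st,ce=cv2.connectedComponentsWithStats(m.astype(np.uint8))
    for i in range(1,n):
        if st[i,4]>100:
            (cx,cy),(w,h),a=cv2.minAreaRect((l[lab==i]*1000).astype(np.float32)); print("case? in unit mm",st[i,4],round(cx,1),round(cy,1),round(w,1),round(h,1),round(a,1))
    f=cv2.cvtColor(im["frame"],cv2.COLOR_RGB2HSV)
    b=(cv2.inRange(f,(98,100,50),(125,255,255))>0)&(abs(l[...,1])<.06)&(abs(l[...,0]+.06)<.1)
    if b.any():
        ys,xs=np.nonzero(b);p=onplane(im,[(xs.mean(),ys.mean())],.018)[0,:2];print("blue in unit",((p-o0)@r(y)).round(4))
    m=v&(c[...,2]>.036)&(c[...,2]<.056)&(l[...,0]<-.004)&(l[...,0]>-.14)&(l[...,1]<.1)&(l[...,1]>-.2)
    if m.sum()>50: print("door in unit mm",m.sum(),cv2.boxPoints(cv2.minAreaRect((l[m]*1000).astype(np.float32))).round(0).tolist())
    return o0,y
def inunit(o,y):
    s=sensors.sense();M=R.from_rotvec(s["tool_rot"]).as_matrix()
    rt=np.array([[np.cos(y),-np.sin(y)],[np.sin(y),np.cos(y)]])
    print("TCP in unit",((s["ee_pos"][:2]-o)@rt).round(4),"z",round(s["ee_pos"][2],4),"tool x heading rel",round(np.arctan2(M[1,0],M[0,0])-y,4))
E
python3 - <<'E'
from pose import *
import pickle
im=pickle.load(open("w1.pkl","rb"))
o,y=pose(im);inunit(o,y)
p=onplane(im,[(260,150)],.061)[0,:2];print("button",p,(p-o)@np.array([[np.cos(y),-np.sin(y)],[np.sin(y),np.cos(y)]]))
print(onplane(im,[(294,227),(320,233.4)],.018))
E
```

```text
unit o [0.6083 0.2091] yaw 0.2461 size 82.7 159.5 Y [-0.06  0.09] z 0.0517
case? in unit mm 1261 -86.1 17.0 71.8 36.5 77.4
blue in unit [-0.0893 -0.002 ]
door in unit mm 979 [[-84.0, -118.0], [-71.0, -133.0], [8.0, -66.0], [-5.0, -51.0]]
TCP in unit [-0.0051 -0.0063] z 0.245 tool x heading rel 0.0149
button [0.61926098 0.27546793] [0.02678687 0.06174961]
[[0.52251435 0.2207361  0.018     ]
 [0.5221258  0.18545678 0.018     ]]
```

```bash
python3 -m pendant '[-29,-8,0,0,0,0,0.2,-29,-8,0,0,0,0,0.2,-29,-8,0,0,0,0,0.2,-30,-8,0,0,0,0,0.2,0,0,20,0,0,0.1075,0.2,0,0,20,0,0,0.1075,0.2,0,0,30,0,0,0,0.2,0,0,30,0,0,0,0.2,0,0,30,0,0,0,0.2,0,0,30,0,0,0,0.2,0,0,25,0,0,0,0.2,0,0,20,0,0,0,0.2,0,0,0,0,0,0,0.2]'
python3 - <<'E'
from pose import *
import pickle
im=grab("wrist");pickle.dump(im,open("w2.pkl","wb"));cv2.imwrite("pics/w2.png",im["frame"][...,::-1])
o,y=pose(im);inunit(np.array([0.6083,0.2091]),.2461)
E
```

```text
clock: 3.5
ee_pos: [0.4822, 0.2028, 0.0378]
tool_rot: [3.138, 0.048, -0.007]
wrist_force: [0.1, -0.3, 0.7]
width: 0.2
unit o [0.5078 0.2638] yaw 0.0211 size 7.3 39.6 Y [-0.003  0.033] z 0.0491
case? in unit mm 3231 11.0 -39.6 35.9 30.8 0.4
door in unit mm 1425 [[-39.0, -37.0], [-39.0, -81.0], [-15.0, -81.0], [-15.0, -37.0]]
TCP in unit [-0.1228  0.025 ] z 0.0394 tool x heading rel -0.2147
```

View pics/w2.png

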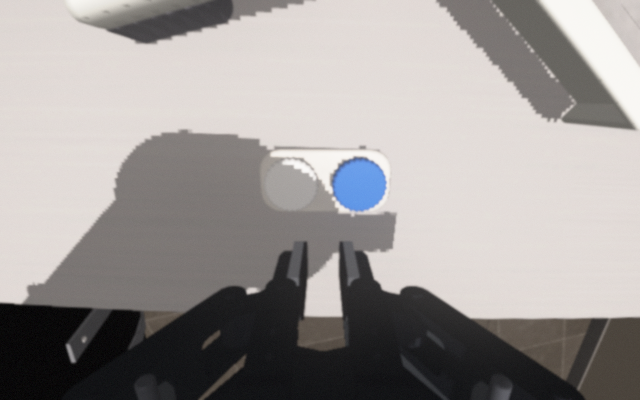

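Tool is square to the case and centred (case at cols 262–390, fingers at 300/347). Lower and push.

```bash
python3 -m pendant '[0,0,8,0,0,0,0.35,0,0,8,0,0,0,0.35,0,0,7,0,0,0,0.35,0,0,0,0,0,0,0.35,4,0,0,0,0,0,0.35,4,0,0,0,0,0,0.35,5,0,0,0,0,0,0.35,5,0,0,0,0,0,0.35,5,0,0,0,0,0,0.35,5,0,0,0,0,0,0.35,5,0,0,0,0,0,0.35,5,0,0,0,0,0,0.35,5,0,0,0,0,0,0.35,0,0,0,0,0,0,0.35]'
cat > look.py <<'E'
import sys
from pose import *
im=grab("wrist");cv2.imwrite(f"pics/{sys.argv[1]}.png",im["frame"][...,::-1])
o,y=np.array([0.6083,0.2091]),.2461
inunit(o,y);print(sensors.sense()["wrist_force"].round(1),sensors.sense()["clock"])
rt=np.array([[np.cos(y),-np.sin(y)],[np.sin(y),np.cos(y)]])
f=cv2.cvtColor(im["frame"],cv2.COLOR_RGB2HSV)
m=(cv2.inRange(f,(98,110,40),(125,255,255))>0).astype(np.uint8)
n,l,st,ce=cv2.connectedComponentsWithStats(m)
for i in range(1,n):
    if st[i,4]>150: print("blue",ce[i].round(0),st[i,4],((onplane(im,[ce[i]],.018)[0,:2]-o)@rt).round(4))
np.save("last_T.npy",im["cam_to_world"])
E
python3 look.py w3
```

```text
clock: 4.95
ee_pos: [0.5275, 0.2057, 0.0173]
tool_rot: [-3.141, -0.052, -0.001]
wrist_force: [0.1, -0.0, 0.7]
width: 0.35
TCP in unit [-0.0796  0.0163] z 0.0172 tool x heading rel -0.2132
[ 0.5  0.9 -0.7] 5.0
blue [367. 214.] 2624 [-0.0537 -0.0089]
```

View pics/w3.png

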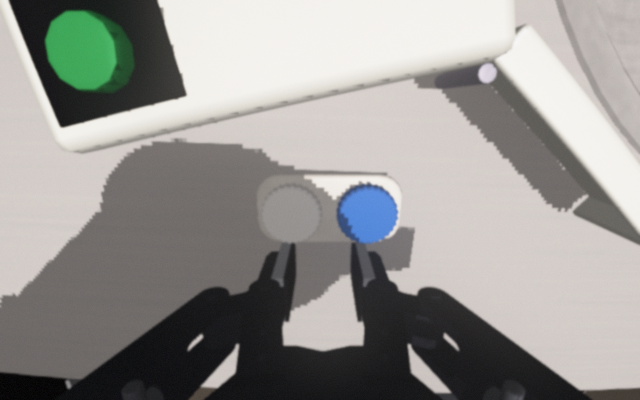

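```bash
python3 - <<'E'
from h import *
im=grab("wrist")
o,y=np.array([0.6083,0.2091]),.2461
rt=np.array([[np.cos(y),-np.sin(y)],[np.sin(y),np.cos(y)]])
for n,uv,z in(("hinge",(487,72),.048),("btn",(80,47),.061),("frontL",(120,139),.048),("frontR",(440,72),.048),("left corner",(62,147),.048)):
    p=onplane(im,[uv],z)[0,:2];print(n,p.round(4),((p-o)@rt*1000).round(1))
# mouth edges: depth cloud of the front housing
c=cloud(im);l=(c[...,:2]-o)@rt
m=(im["range_z"]>0)&(c[...,2]>.02)&(c[...,2]<.044)&(abs(l[...,0])<.012)&(abs(l[...,1]-.02)<.09)
print(m.sum()); p=l[m]*1000
for a in range(-60,100,10):
    q=p[(p[:,1]>=a)&(p[:,1]<a+10)]
    if len(q)>5: print(a,len(q),np.median(q[:,0]).round(1))
# right end of housing top
mm=(im["range_z"]>0)&(abs(c[...,2]-.052)<.004)&(l[...,0]>.005)&(l[...,0]<.02)
print(mm.sum(),(np.percentile(l[mm][:,1],[0,1,99,100])*1000).round(1))
E
```

```text
hinge [0.6174 0.1584] [ -3.5 -51.4]
btn [0.6193 0.2748] [26.7 61.1]
frontL [0.5932 0.2765] [ 1.8 69.1]
frontR [0.6167 0.1732] [ -0.6 -36.9]
left corner [0.5901 0.2978] [ 4.  90.4]
802
-60 362 -2.5
-50 201 -3.0
-40 20 0.1
-30 22 0.1
-20 20 0.3
-10 17 0.4
0 21 0.4
10 19 0.4
20 18 0.5
30 18 0.6
40 17 0.7
50 18 0.9
60 14 0.7
70 18 0.8
80 9 0.9
25030 [-67.3 -57.4  87.6  91.7]
```

```bash
python3 -m pendant '[5,0,0,0,0,0,0.35,5,0,0,0,0,0,0.35,5,0,0,0,0,0,0.35,5,0,0,0,0,0,0.35,2.4,0.75,0,0,0,-0.0215,0.35,2.4,0.8,0,0,0,-0.0215,0.35,2.4,0.85,0,0,0,-0.0215,0.35,2.4,0.9,0,0,0,-0.0215,0.35,2.4,0.9,0,0,0,-0.0215,0.35,2.4,1,0,0,0,-0.0215,0.35,2.4,1,0,0,0,-0.0215,0.35,2.4,1.1,0,0,0,-0.0215,0.35,2.4,1.1,0,0,0,-0.0215,0.35,2.4,1.2,0,0,0,-0.0215,0.35,0,0,0,0,0,0,0.35]'
python3 look.py w4
```

```text
clock: 6.55
ee_pos: [0.5722, 0.1998, 0.0173]
tool_rot: [-3.117, -0.39, -0.0]
wrist_force: [-0.9, 0.1, -0.2]
width: 0.348
TCP in unit [-0.0375 -0.0002] z 0.0173 tool x heading rel 0.002
[-0.1  0.2 -0.4] 6.6
blue [367. 232.] 686 [-0.0159 -0.0198]
```

View pics/w4.png

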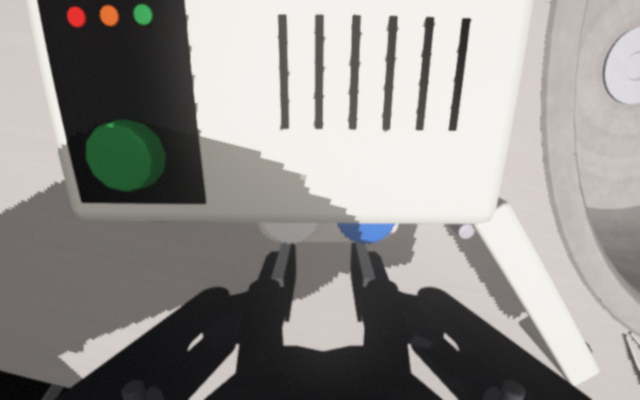

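Case is square at the mouth with centre y ≈ -2 mm. Push on in and watch the force.

```bash
python3 -m pendant '[3,0,0,0,0,0,0.35,3,0,0,0,0,0,0.35,3,0,0,0,0,0,0.35,3,0,0,0,0,0,0.35,3,0,0,0,0,0,0.35,1,0,0,0,0,0,0.35,1,0,0,0,0,0,0.35,0,0,0,0,0,0,0.35]'; python3 -m pendant '[1,0,0,0,0,0,0.35,0,0,0,0,0,0,0.35]';python3 -m pendant '[1,0,0,0,0,0,0.35,0,0,0,0,0,0,0.35]';python3 -m pendant '[1,0,0,0,0,0,0.35,0,0,0,0,0,0,0.35]'; python3 look.py w5
```

```text
clock: 7.4
ee_pos: [0.5884, 0.204, 0.0173]
tool_rot: [-3.117, -0.389, -0.0]
wrist_force: [-0.8, -1.6, 0.7]
width: 0.35
clock: 7.6
ee_pos: [0.5893, 0.2042, 0.0173]
tool_rot: [3.117, 0.389, 0.0]
wrist_force: [-0.5, -0.4, -1.4]
width: 0.356
clock: 7.8
ee_pos: [0.5903, 0.2045, 0.0173]
tool_rot: [-3.117, -0.389, -0.0]
wrist_force: [-0.5, 0.2, -0.6]
width: 0.351
clock: 8.0
ee_pos: [0.5908, 0.2046, 0.0172]
tool_rot: [3.117, 0.389, -0.001]
wrist_force: [-2.4, -0.6, 1.4]
width: 0.351
TCP in unit [-0.0181 -0.0001] z 0.0172 tool x heading rel 0.002
[-1.8 -0.8  1.6] 8.05
```

```bash
for i in 1; do python3 -m pendant '[1,0,0,0,0,0,0.35,0,0,0,0,0,0,0.35]'; python3 -m pendant '[1,0,0,0,0,0,0.35,0,0,0,0,0,0,0.35]'; done; python3 look.py w6
```

```text
clock: 8.25
ee_pos: [0.591, 0.2045, 0.0171]
tool_rot: [3.117, 0.388, -0.003]
wrist_force: [-6.5, 0.1, 4.0]
width: 0.351
clock: 8.45
ee_pos: [0.5911, 0.2045, 0.0169]
tool_rot: [3.116, 0.388, -0.006]
wrist_force: [-9.5, -0.8, 5.8]
width: 0.35
TCP in unit [-0.0178 -0.0003] z 0.017 tool x heading rel 0.0017
[-9.3  0.   5.1] 8.5
```

Stop reached (9 N). Back off, lift and travel behind the door, looking on the way.

```bash
python3 -m pendant '[-5,0,0,0,0,0,0.35,-10,0,0,0,0,0,0.35,-15,0,0,0,0,0,0.2,-20,0,0,0,0,0,0,-20,0,-20,0,0,0,0,-20,0,-20,0,0,0,0,0,0,-30,0,0,0,0,0,0,-30,0,0,0,0,0,0,0,0,0,0,0]'; python3 look.py w7
```

```text
clock: 9.4
ee_pos: [0.5079, 0.1846, 0.1218]
tool_rot: [-3.113, -0.39, -0.012]
wrist_force: [0.6, -0.4, 0.7]
width: 0.001
TCP in unit [-0.1045  0.0004] z 0.1197 tool x heading rel 0.0025
[-1.2 -0.7 -1.1] 9.45
```

View pics/w7.png

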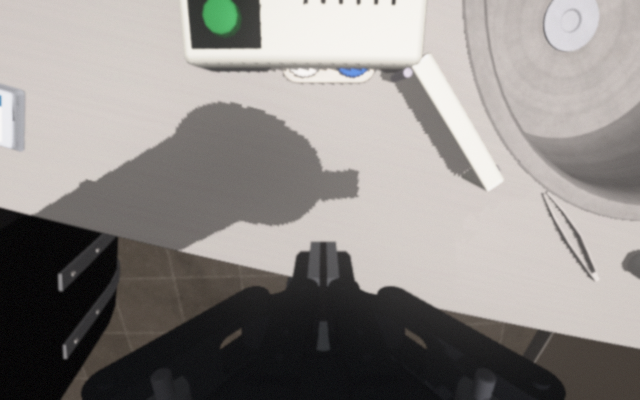

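```bash
python3 - <<'E'
from h import *
im=grab("wrist")
o,y=np.array([0.6083,0.2091]),.2461
rt=np.array([[np.cos(y),-np.sin(y)],[np.sin(y),np.cos(y)]])
for n,uv,z in(("caseL",(283,72),.01),("caseR",(375,72),.01),("case near",(328,82),.008),("hinge",(407,72),.048),("L",(187,58),.048),("R",(424,58),.048),("btn",(221,15),.061),("doorfree out",(503,182),.048),("doorfree in",(488,190),.048),("doornear",(430,57),.048),("forceps",(597,277),.005),("forceps2",(547,195),.005)):
    p=onplane(im,[uv],z)[0,:2];print(n,((p-o)@rt*1000).round(1))
E
```

```text
caseL [-1.7 31.9]
caseR [ -1.5 -37.4]
case near [-8.7 -2.1]
hinge [ -5.3 -51.6]
L [ 3.4 87.6]
R [  3.1 -61.7]
btn [23.9 59.7]
doorfree out [ -77.  -126.6]
doorfree in [ -83.  -116.7]
doornear [  3.7 -65.5]
forceps [-184.5 -270.6]
forceps2 [ -99.6 -196.8]
```

Case is home and square (y ≈ -1 to -3 mm). Going behind the door.

```bash
python3 -m pendant '[20,34,0,0,0,0,0,20,34,0,0,0,0,0,20,34,0,0,0,0,0,20,35,0,0,0,0,0,0,0,0,0,0,0,0,0,0,30,0,0,0,0,0,0,30,0,0,0,0,0,0,25,0,0,0,0,0,0,10,0,0,0,0,0,0,0,0,0,0,0]'; python3 look.py w8
```

```text
clock: 10.5
ee_pos: [0.6155, 0.0695, 0.0201]
tool_rot: [3.116, 0.389, -0.006]
wrist_force: [0.4, 1.0, 0.3]
width: 0.003
TCP in unit [-0.0258 -0.137 ] z 0.0217 tool x heading rel 0.0025
[0.1 0.5 0. ] 10.55
```

View pics/w8.png

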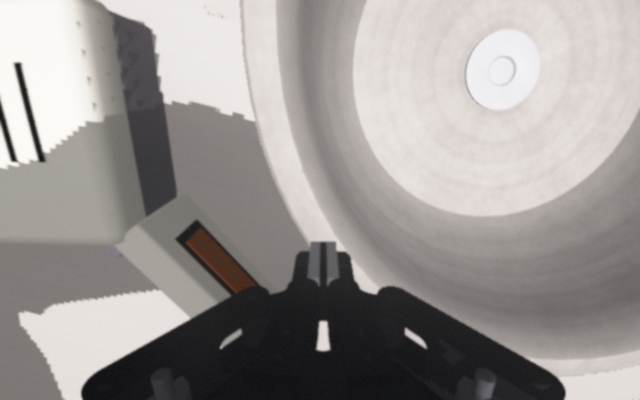

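```bash
python3 -m pendant '[-5.5,-6.3,0,0,0,0,0,-5.5,-6.3,0,0,0,0,0,-6.5,-4.7,0,0,0,0,0,-6.5,-4.7,0,0,0,0,0,-6.5,-4.7,0,0,0,0,0,-4.8,-6.4,0,0,0,0,0,-4.8,-6.4,0,0,0,0,0,-4.8,-6.4,0,0,0,0,0,-2.6,-7.6,0,0,0,0,0,-2.6,-7.6,0,0,0,0,0,-2.6,-7.6,0,0,0,0,0,-0.3,-8,0,0,0,0,0,-0.3,-8,0,0,0,0,0,-0.3,-8,0,0,0,0,0,2.1,-7.7,0,0,0,0,0,2.1,-7.7,0,0,0,0,0,2.1,-7.7,0,0,0,0,0,0,0,0,0,0,0,0]'; python3 look.py w9
```

```text
clock: 12.35
ee_pos: [0.543, 0.1717, 0.0223]
tool_rot: [-3.117, -0.39, -0.0]
wrist_force: [-0.3, -0.3, -0.8]
width: 0.0
TCP in unit [-0.0728 -0.0208] z 0.0222 tool x heading rel 0.0027
[-0.3 -0.5 -0.2] 12.4
```

View pics/w9.png

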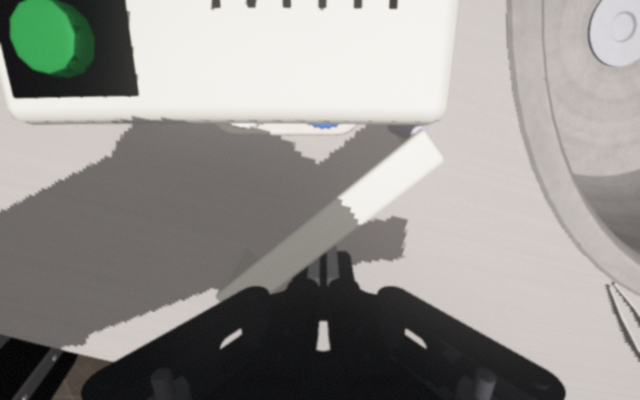

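Door is following (about 50° open). Continue to shut.

```bash
python3 -m pendant '[4.1,-6.7,0,0,0,0,0,4.1,-6.7,0,0,0,0,0,4.1,-6.7,0,0,0,0,0,6.1,-5.1,0,0,0,0,0,6.1,-5.1,0,0,0,0,0,6.1,-5.1,0,0,0,0,0,4,-2.2,0,0,0,0,0,4,-2.2,0,0,0,0,0,3,-2.2,0,0,0,0,0,0,0,0,0,0,0,0]';python3 -m pendant '[1,0,0,0,0,0,0,1,0,0,0,0,0,0,0,0,0,0,0,0,0]';python3 -m pendant '[1,0,0,0,0,0,0,1,0,0,0,0,0,0,0,0,0,0,0,0,0]';python3 -m pendant '[1,0,0,0,0,0,0,1,0,0,0,0,0,0,0,0,0,0,0,0,0]';  python3 look.py w10
```

```text
clock: 13.4
ee_pos: [0.5732, 0.2218, 0.0223]
tool_rot: [-3.117, -0.389, -0.0]
wrist_force: [-1.2, 0.6, 0.4]
width: -0.001
clock: 13.7
ee_pos: [0.5748, 0.2219, 0.0223]
tool_rot: [3.117, 0.389, -0.0]
wrist_force: [-0.4, -0.0, 0.0]
width: 0.001
clock: 14.0
ee_pos: [0.5766, 0.2224, 0.0223]
tool_rot: [3.117, 0.389, -0.0]
wrist_force: [-0.9, 0.2, 0.4]
width: 0.001
clock: 14.3
ee_pos: [0.5769, 0.2218, 0.0217]
tool_rot: [3.116, 0.388, -0.006]
wrist_force: [-5.4, -2.2, 1.0]
width: 0.002
TCP in unit [-0.0274  0.02  ] z 0.0216 tool x heading rel 0.0014
[-6.2 -1.8  1.1] 14.35
```

```bash
python3 -m pendant '[1,0,0,0,0,0,0,1,0,0,0,0,0,0,0,0,0,0,0,0,0]'; python3 -m pendant '[-5,0,0,0,0,0,0,-15,0,0,0,0,0,0,-20,0,0,0,0,0,0,-20,0,-20,0,0,0,0,0,0,-40,0,0,0,0,0,0,-40,0,0,0,0,0,0,-20,0,0,0,0,0,0,0,0,0,0,0]'; python3 look.py w11; python3 - <<'E'
from h import *
im=grab("wrist")
o,y=np.array([0.6083,0.2091]),.2461
rt=np.array([[np.cos(y),-np.sin(y)],[np.sin(y),np.cos(y)]])
c=cloud(im);l=(c[...,:2]-o)@rt*1000
m=(im["range_z"]>0)&(abs(c[...,2]-.045)<.005)&(l[...,0]<-8)&(l[...,0]>-40)
for a in range(-60,60,15):
    q=l[m&(l[...,1]>=a)&(l[...,1]<a+15)]
    if len(q): print(a,len(q),np.percentile(q[:,0],3).round(1))
E
```

```text
clock: 14.65
ee_pos: [0.5771, 0.2215, 0.0212]
tool_rot: [3.115, 0.387, -0.011]
wrist_force: [-11.7, -2.1, 5.2]
width: 0.0
clock: 15.45
ee_pos: [0.5246, 0.2103, 0.1465]
tool_rot: [-3.113, -0.39, -0.012]
wrist_force: [0.4, 0.2, -0.2]
width: 0.001
TCP in unit [-0.0821  0.0212] z 0.1443 tool x heading rel 0.0024
[ 0.5 -0.3 -1. ] 15.5
blue [ 30. 118.] 373 [-0.0095  0.2831]
-60 107 -15.9
-45 223 -16.0
-30 220 -15.3
-15 220 -15.4
0 219 -15.4
15 230 -15.5
30 225 -16.5
45 120 -17.6
```

View pics/w11.png

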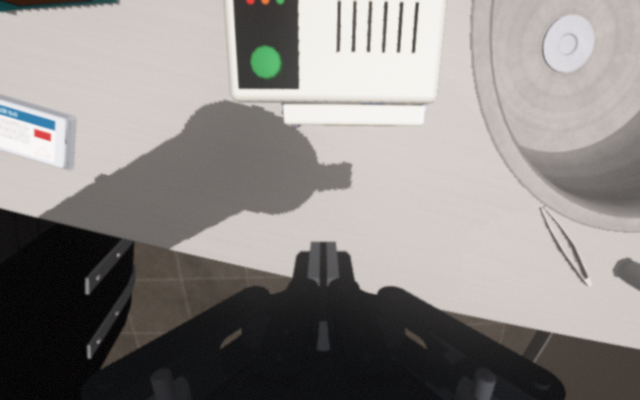

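Door is shut flush (outside face a uniform ~16 mm out). Now the button.

```bash
python3 -m pendant '[27,-10,0,0,0,0,0,27,-10,0,0,0,0,0,27,-10,0,0,0,0,0,26.5,-9.5,0,0,0,0,0,0,0,20,0,0,0,0,0,0,20,0,0,0,0,0,0,15,0,0,0,0,0,0,0,0,0,0,0]'; python3 look.py w12
```

```text
clock: 16.35
ee_pos: [0.6152, 0.2723, 0.0836]
tool_rot: [3.115, 0.388, -0.008]
wrist_force: [0.1, -0.1, -0.4]
width: 0.004
TCP in unit [0.0231 0.0599] z 0.0855 tool x heading rel 0.0021
[0.6 0.3 0.5] 16.4
blue [ 34. 251.] 438 [-0.0045  0.2833]
```

View pics/w12.png

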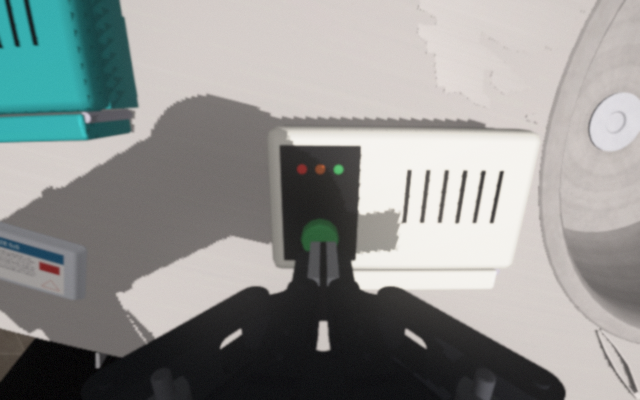

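```bash
python3 -m pendant '[2,0,4,0,0,0,0,0,0,4,0,0,0,0,0,0,2,0,0,0,0,0,0,2,0,0,0,0,0,0,1,0,0,0,0,0,0,0,0,0,0,0]';python3 -m pendant '[0,0,1,0,0,0,0,0,0,0,0,0,0,0]';python3 -m pendant '[0,0,1,0,0,0,0,0,0,0,0,0,0,0]';python3 -m pendant '[0,0,1,0,0,0,0,0,0,0,0,0,0,0]'
```

```text
clock: 17.0
ee_pos: [0.6189, 0.274, 0.0745]
tool_rot: [-3.117, -0.389, -0.0]
wrist_force: [-0.8, 0.2, 0.9]
width: 0.0
clock: 17.2
ee_pos: [0.6189, 0.274, 0.0735]
tool_rot: [-3.117, -0.389, -0.0]
wrist_force: [0.2, 0.5, 2.1]
width: -0.001
clock: 17.4
ee_pos: [0.6189, 0.274, 0.0724]
tool_rot: [-3.117, -0.389, -0.0]
wrist_force: [-1.0, -0.3, 2.6]
width: -0.002
clock: 17.6
ee_pos: [0.6189, 0.274, 0.0713]
tool_rot: [-3.117, -0.389, -0.0]
wrist_force: [-0.4, 0.0, 3.1]
width: -0.0
```

```bash
python3 -m pendant '[0,0,1,0,0,0,0,0,0,0,0,0,0,0]';python3 -m pendant '[0,0,1,0,0,0,0,0,0,0,0,0,0,0]';python3 -m pendant '[0,0,1,0,0,0,0,0,0,0,0,0,0,0]'
```

```text
clock: 17.8
ee_pos: [0.6189, 0.274, 0.0703]
tool_rot: [-3.117, -0.389, -0.0]
wrist_force: [-0.9, 0.3, 2.9]
width: 0.003
clock: 18.0
ee_pos: [0.619, 0.2741, 0.0701]
tool_rot: [-3.117, -0.389, -0.001]
wrist_force: [-1.5, -1.0, 8.2]
width: -0.004
clock: 18.2
ee_pos: [0.619, 0.2741, 0.0699]
tool_rot: [-3.117, -0.39, -0.001]
wrist_force: [-5.4, -0.9, 12.7]
width: -0.001
```

Bottomed out (12 N, stop at TCP 0.070, about 5 mm of travel). Release, rise and check.

```bash
python3 -m pendant '[0,0,-5,0,0,0,0,0,0,-15,0,0,0,0,-30,20,-40,0,0,0,0,-40,20,-40,0,0,0,0,-40,0,-30,0,0,0,0,0,0,0,0,0,0,0,0,0,0,0,0,0,0]'; python3 look.py w13; python3 - <<'E'
from h import *
im=grab("wrist")
o,y=np.array([0.6083,0.2091]),.2461
rt=np.array([[np.cos(y),-np.sin(y)],[np.sin(y),np.cos(y)]])
c=cloud(im);l=(c[...,:2]-o)@rt*1000
m=(im["range_z"]>0)&(abs(c[...,2]-.045)<.005)&(l[...,0]<-8)&(l[...,0]>-40)
for a in range(-60,60,15):
    q=l[m&(l[...,1]>=a)&(l[...,1]<a+15)]
    if len(q): print(a,len(q),np.percentile(q[:,0],3).round(1))
b=(im["range_z"]>0)&(np.hypot(l[...,0]-25.5,l[...,1]-60.5)<7);print("button top z",np.median(c[b][:,2]))
E
```

```text
clock: 18.9
ee_pos: [0.5293, 0.2151, 0.1908]
tool_rot: [-3.115, -0.389, -0.004]
wrist_force: [-0.2, 0.3, 0.8]
width: -0.003
TCP in unit [-0.075  0.025] z 0.1894 tool x heading rel 0.0022
[ 0.4  0.3 -0.8] 18.95
blue [ 67. 119.] 314 [-0.0075  0.2893]
-60 74 -15.4
-45 147 -15.5
-30 150 -15.6
-15 150 -15.6
0 152 -15.7
15 149 -15.8
30 142 -16.8
45 81 -17.6
button top z 0.06070106195900088
```

```bash
python3 -c "
from workcell import bot;print(bot.finish_job())"
```

```text
the job is handed in; nothing more can be done
None
```

I pushed the case home, shut the door behind it, pressed start, and handed the job in at about 19 s of the 67 s allowed. No verdict is reported, so the points below are my own measurements.

- **Case:** I pushed it with two fingertips on its near long side until it met the stop, at about 9 N. After I backed off it lay square, its near side sticking out about 6–9 mm. Its middle was 1–3 mm off the centre line, against the 9 mm allowed. With the door shut I could not see it again.
- **Door:** I swung it shut from outside with closed fingers until it met its stop, at about 12 N. The last depth check showed its outside face 15.4–17.6 mm in front of the unit, slightly more towards the free edge. That is roughly 0.02 rad, under the 0.06 limit.
- **Start button:** I pressed it until it bottomed, after about 5 mm of travel and at about 13 N. It has sprung back to 60.7 mm, against 61 mm released.
- **Surroundings:** The arm is clear of everything, and I saw no contact with the other things in the pictures. I did not measure their positions again at the end.

No check failed. The one disagreement was in the unit's sideways position, which varied by about 2 mm between measurements, well within the tolerance.

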